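# Free a seized specimen-vise knob and clamp a resin block

### The job

First stand the amber specimen block upright in the middle of the small white vise, between its jaws, and let go of it. Then break the vise's seized black knob loose with a short firm clockwise twist, keep turning it clockwise while it runs freely, and nip the jaw up firmly on the block by feel - it must be held tight, about 30 N, but the brittle resin must never be squeezed beyond 60 N. Let go of the knob and leave the other things on the bench where they are.

Things in the scene. Friction and masses are not known exactly. Their poses are not given: they have to be found in the camera images.
- block_amber: amber (orange) resin block, white square on top, 34 x 34 x 60 mm, 60 to 120 g, upright on the white tray beside two like blocks of other colours (its place varies). Origin: centre of its underside, z up, x and y square to its sides. Brittle: more than 60 N from the vise (jaw, or being pushed down on the bed) breaks it.
- vise: small white vise screwed to the table. Origin: on the table under the middle of the block's place; z up. Base plate 16 mm thick, x -45 to 45, y -125 to 60 mm. Grey gear housing (72 mm in x, 68 in y, top 46 mm above the table) at y = -85 carries the knob. Jaws: along x, 50 mm wide, tops 39 mm above the table.
- vise_bed (a point): where the block stands, on the base plate 16 mm above the table, axes as the vise's. Moving jaw: face 20.5 mm to the -y side, closes towards +y. Fixed jaw: face 20.5 to 24.5 mm to the +y side (varies, not measured). So a block stood here square has at least 3.5 mm of play to each jaw. Middle: within 10 mm along x.
- knob_grip (a point): on the knob's upright axis, at the height to grip it (72 mm above the table). Black round fluted knob, 44 mm across, 56 to 84 mm above the table, blue cap with a white mark. Can be gripped from above at any yaw; keeps its height. Turned clockwise (seen from above) it moves the jaw 5 mm per rad towards the block.
- knob (a joint): knob angle, rad: 0 as found, grows clockwise seen from above, ends at 3.4. Seized: starting takes 0.5 N m (60 N grip holds), it gives way suddenly at 0.2 to 0.4 and is loose beyond 0.6. Then it turns freely at an even 0.1 N m. Jaws meet the block at 1.35 to 2.3; then clamping grows about 100 N per rad: 30 N adds 0.15 N m. Let go, it eases back to about 20 N at most and stays.
- tray: white tray, 240 x 80 mm, floor 6 mm thick, rim 12 mm high, fixed to the table; origin under its centre, x along its length. The three blocks stand 75 mm apart along it.
- block_green: dark green resin block, same 34 x 34 x 60 mm shape as the amber one, also on the tray; leave it
- block_grey: grey resin block, same 34 x 34 x 60 mm shape, also on the tray; leave it
- tube: clear tube standing on the table, blue cap, 34 mm across, 104 mm high; leave it
- dish: flat round culture dish, 88 mm across, 14 mm high; leave it
- jar: small amber jar with white lid, 52 mm across, 75 mm high; leave it
- case: blue spectacle case, 150 x 55 x 30 mm; leave it
- driver: screwdriver lying on the table, 170 mm long; leave it
There are look-alikes about, which are no part of the job. There is more than one size of the block_amber; the one meant has the size given above.

How it is judged:
On the way, in this order (a step that is already met when the one before it is completed fails the run):
1. the amber block stands upright in the vise, let go (x of block_amber in the frame of vise between -0.01 and 0.01 m and y of block_amber in the frame of vise between -0.01 and 0.01 m and z of block_amber in the frame of vise between 0.013 and 0.019 m and angle between block_amber's own z axis and vertical below 0.08 rad and contact force between the fingers and block_amber below 0.3 N), for 0.2 s.
2. the knob is broken loose (turned more than 0.6 rad) (value of joint knob above 0.6 rad), for 0.1 s.
3. the jaw bears on the block with more than 15 N (contact force between vise and block_amber above 15 N), for 0.3 s.
At the end, for the whole second after the job is handed in: The amber block stands upright (within 0.08 rad) on the base plate of the vise, within 10 mm of the middle, at rest, clamped by the jaw with 10 to 60 N; the robot has let go (all of step 1 and contact force between vise and block_amber between 10 and 60 N and contact force between the fingers and vise below 0.3 N and linear speed of block_amber below 0.01 m/s); the robot touches nothing.
It fails at once if the vise presses on the brittle amber block with more than 60 N (contact force between vise and block_amber above 60 N).
It fails at once if another block or a thing on the bench is moved by more than 20 mm (distance of any of block_green, block_grey, tube, dish, jar, case, driver from where it was at the start of the episode above 0.02 m).
It also fails if it takes over 72 s, if anything falls off the work surface, if the arm or the gripper's body presses on something with over 40 N, if the wrist force passes 120 N, or if a joint passes its speed limit or range.

### The arm

A 7-joint arm with a two-finger parallel gripper is mounted at the origin on the work surface. World frame = base frame: x ahead of the robot, y to its left, z up, the work surface at z = 0. Lengths are in m, angles in rad, forces in N, time in s.
With the tool pointing down it reaches from about 0.425 to 0.925 m from the base axis. Payload 6.8 kg.
Tool frame: the origin (TCP) lies at the very end of the fingers, on their centre line; the grasp point (between the pads) lies 19 mm behind it (r.tcp_to_grasp is the distance from the TCP to the grasp point, in m); z points along the fingers, y is the line along which they close (so a half turn about z gives the same grasp; the last joint's range is limited). The gripper opens to 85 mm and grips with 20 to 120 N. Pads are 22 mm wide; open, the fingers measure 114 mm over their backs; the gripper's body (76 mm by 85 mm) begins 54 mm behind the grasp point. The pads swing forward as they close: fully open they stand 13 mm farther back than shut.
Start: joints at [-1.448, 0.477, 0.022, 1.555, -0.011, 1.109, -0.083], TCP at [0.154, 0.657, 0.207] pointing down, gripper open.
Joint ranges: [-2.96, 2.96], [-0.34, 2.1], [-1.41, 1.46], [0.24, 2.44], [-1.37, 4.51], [0.17, 1.92], [-2.96, 2.96]. Speed limits (rad/s): [2.39, 2.39, 3.14, 3.14, 3.14, 3.14, 3.14].

### API

Orientations are given as a rotation vector (axis times angle).
In Python, from bench import r gives the robot as it stands.
- The arm moves only by the tool step_arm, never from a script. Its argument "moves" is a list of rows, each a list of 7 numbers: the shift along the tool's x, y, z in mm, then the turn, a rotation vector about the tool's x, y, z in rad, then the finger opening in mm, from 0 to 85.4. A call has 1 to 8 rows; each row is the pose to reach, as a shift and turn from the pose commanded when the call began, along the tool's axes at that moment; what a row does not reach only later rows make up. A row lasts 1/10 s, in which the tool goes at most 50 mm and 8.59 degrees, less where a joint would pass 70% of its speed; a pose out of reach is approached as far as the arm can. A call with a gripper value outside its range is refused whole. The fingers move at their own pace and stop on an object; "grip_force" is the grip in N (left out, the last holds). Time passes only in rows, so rows that repeat a pose let the fingers close. It gives the time, the measured TCP pose, the force, the opening and the grip force at its end, in the units of the state.
- r.get_obs(): the state, without advancing time (a new reading comes with each control period).
- r.grab_frame(name): name is "scene" or "top" or "wrist"; returns a dict with "image" (420x560x3 uint8, red, green, blue), "depth" (420x560 float32, m along the optical axis (not along the pixel's ray), 0 where there is no reading), "mtx" (3x3 intrinsics, pixels), "rvec" (rotation vector, rad) and "tvec" (3), from world to camera coordinates, as OpenCV has them. Camera axes: x right, y down, z forward; pixel columns grow to the right and rows downward; lengths in m; the calibration is good to about 2 mm. A picture is of the moment at which its call begins.
- r.hand_in(): hands the job in; it is judged then, once.
The state is a dict: "clock": time; "joints": joint angles; "qvel": joint speeds; "tau": joint torques, N m; "tcp_pos": TCP position; "orientation": TCP orientation; "contact_force": force on the tool from outside, world axes, zero at the start; "moment": the same for the moment, N m; "grip_width": finger opening in m; "gripper_force": force on a finger pad.
Only numpy, scipy, OpenCV 4.12 (cv2) and the standard library are available. Lean on these libraries where they do the work, as an engineer would, in place of code of your own. Each camera call takes 0.05 s, during which the arm holds its last target. There are 200 camera calls.

## Working session

There is one attempt and no reset: what is moved stays moved. The work goes in short steps, Python scripts to look and compute and a tool call to move; the robot and the scene stay as the last step left them, time stands still between calls to the robot, and variables do not carry over. Pictures are saved under pics/ and viewed, at most 10 in all, crops included, and the job is handed in when it is done.

Besides the shell and the picture viewer there is one more tool, called after "Request:" as name([rows], argument=value, ...), one row to a line, values as JSON. step_arm: Moves the arm, as the interface text tells. Its arguments: {"type":"object","properties":{"moves":{"type":"array","items":{"type":"array","items":{"type":"number"}}},"grip_force":{"type":"number"}},"required":["moves"]}

```bash
mkdir -p pics
cat > h.py <<'E'
import numpy as np,cv2
from bench import r
def grab(n,save=None):
    f=r.grab_frame(n)
    if save: cv2.imwrite('pics/'+save,f['image'][:,:,::-1])
    return f
def cloud(f):
    R=cv2.Rodrigues(np.array(f['rvec'],float))[0];t=np.array(f['tvec'],float).ravel()
    K=f['mtx'];d=f['depth'];v,u=np.mgrid[:d.shape[0],:d.shape[1]]
    c=np.stack([(u-K[0,2])/K[0,0]*d,(v-K[1,2])/K[1,1]*d,d],-1)
    return (c-t)@R
def toolR():
    o=r.get_obs();return np.array(o['tcp_pos']),cv2.Rodrigues(np.array(o['orientation'],float))[0]
E
python3 - <<'E'
from h import *
f=grab('top','top.png');np.savez('top.npz',**f)
g=grab('scene','scene.png');np.savez('scene.npz',**g)
print(r.get_obs())
E
```

```text
{'clock': 0.1, 'joints': array([-1.44812188,  0.47770358,  0.02236655,  1.55634071, -0.01152199,
        1.10936408, -0.08308467]), 'qvel': array([ 1.06666570e-03, -1.26290462e-03,  4.93807961e-04, -2.22437717e-03,
       -2.11115298e-03,  8.79267079e-05,  3.85611348e-04]), 'tau': array([ 3.78898083e-03, -5.97762644e+01,  1.61338862e+00, -2.81952399e+01,
        1.28480388e-02,  5.00817754e-03, -9.44547224e-06]), 'tcp_pos': array([0.15428159, 0.65652516, 0.20563777]), 'orientation': array([-3.61679441e-01, -3.12062158e+00,  2.64746857e-03]), 'contact_force': array([0.18056998, 0.90250954, 0.67833429]), 'moment': array([0.027569  , 0.00197718, 0.00655486]), 'gripper_force': 0.0, 'grip_width': 0.08559473095469132}
```

View pics/top.png

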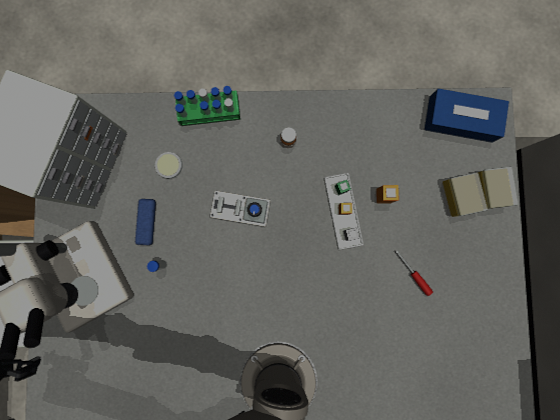

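View pics/scene.png

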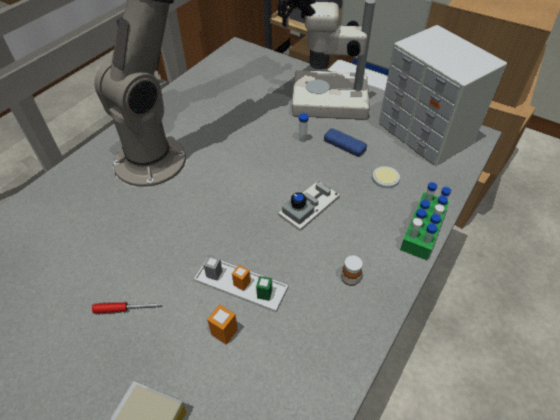

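The top view shows the amber block on the tray at (346,209), with green and grey on either side and a larger amber look-alike at (390,193). The vise spans about (211–270, 209) with its knob at (255,209). Next I'll locate these in world coordinates.

Run:
```python
from h import *
for n,boxes in (('top',dict(amber=(335,200,357,219),vise=(205,185,275,230),tray=(320,168,368,252))),('scene',dict(amber=(225,258,255,292),vise=(270,175,345,230),tray=(190,250,292,310)))):
    f=dict(np.load(n+'.npz'));P=cloud(f);I=f['image'].astype(int)
    print(n,f['mtx'][0,0],'cam',-cv2.Rodrigues(f['rvec'])[0].T@f['tvec'].ravel())
    for k,(a,b,c,d) in boxes.items():
        p=P[b:d,a:c].reshape(-1,3);c_=I[b:d,a:c].reshape(-1,3)
        R,G,B=c_.T;z=p[:,2]
        def rect(m,s):
            if m.sum()<4: print(k,s,'few');return
            q=p[m];x=cv2.minAreaRect((q[:,:2]*1000).astype(np.float32));print(k,s,m.sum(),np.round(x[0],1),np.round(x[1],1),round(x[2],1),'zmed',np.round(np.median(q,0),4))
        if k=='amber': rect((z>.058)&(z<.075),'top')
        if k=='tray': rect((z>.003)&(z<.02),'tray')
        if k=='vise':
            rect((z>.01)&(z<.022),'base');rect((z>.075)&(z<.095),'knob');rect((z>.032)&(z<.042),'jaws');rect((z>.043)&(z<.05),'housing')
```

```text
top 379.6847817094842 cam [ 0.43760251 -0.00870952  1.24477882]
amber top 125 [ 540.  -217.4] [34.9 31.8] 89.5 zmed [ 0.5398 -0.2174  0.0662]
vise base 849 [549.4 119.8] [185.3  90.2] 79.6 zmed [0.5499 0.1462 0.0168]
vise knob 165 [538.8  67.9] [43.7 41.3] 44.3 zmed [0.5393 0.0671 0.0849]
vise jaws 153 [546.6 111.9] [156.9  69.3] 79.4 zmed [0.5515 0.1278 0.039 ]
vise housing 267 [547.1 110.5] [153.2  70.9] 79.7 zmed [0.5335 0.0693 0.0463]
tray tray 1628 [ 541.8 -221.5] [155.3 274.1] 88.7 zmed [ 0.5314 -0.2107  0.0068]
scene 461.8999401585332 cam [ 0.98693236 -0.7049057   1.07707841]
amber top 178 [ 541.3 -220.9] [36.6 35.7] 2.9 zmed [ 0.5422 -0.2225  0.0667]
vise base 617 [549.6 116.1] [187.8  93.2] 79.7 zmed [0.5736 0.1439 0.0172]
vise knob 165 [541.   63.8] [42.1 43.5] 58.8 zmed [0.5414 0.0613 0.0853]
vise jaws 220 [551.4 106.7] [159.3  72.5] 75.8 zmed [0.5569 0.1221 0.0381]
vise housing 240 [546.7 106.6] [154.7  72.6] 80.4 zmed [0.5534 0.0506 0.0467]
tray tray 2384 [ 522.7 -212.2] [284.9 191.8] 32.7 zmed [ 0.5436 -0.228   0.0067]
```

Run:
```python
from h import *
p,R=toolR();print(p,R.round(3))
f=grab('wrist','w0.png');P0=cloud(f)
for n in('top','scene'):
    P=cloud(dict(np.load(n+'.npz'))).reshape(-1,3)
    print(n);
    for x in np.arange(0,.8,.1):
        print(round(x,1),[ (lambda m:round(float(P[m,2].max()),2) if m.sum() else None)((P[:,0]>=x)&(P[:,0]<x+.1)&(P[:,1]>=y)&(P[:,1]<y+.1)) for y in np.arange(-.3,.8,.1)])
im=cv2.imread('pics/top.png')[220:420,0:300];cv2.imwrite('pics/topc.png',np.hstack([cv2.resize(im,(390,260)),cv2.resize(cv2.imread('pics/w0.png'),(347,260))]))
```

```text
[0.15428159 0.65652516 0.20563777] [[-0.973  0.229 -0.   ]
 [ 0.229  0.973 -0.002]
 [-0.    -0.002 -1.   ]]
top
0.0 [0.01, 0.02, 0.36, 0.43, 0.43, 0.01, 0.01, 0.01, 0.01, 0.01, 0.01]
0.1 [0.01, 0.01, 0.02, 0.02, 0.01, 0.01, 0.01, 0.01, 0.42, 0.37, 0.01]
0.2 [0.01, 0.01, 0.01, 0.01, 0.01, 0.01, 0.01, 0.07, 0.43, 0.4, 0.01]
0.3 [0.01, 0.01, 0.01, 0.01, 0.01, 0.01, 0.11, 0.06, 0.37, 0.37, 0.28]
0.4 [0.07, 0.02, 1.24, 0.02, 0.01, 0.01, 0.01, 0.04, 0.29, 0.35, 0.06]
0.5 [0.07, 0.07, 0.01, 0.09, 0.05, 0.03, 0.03, 0.04, 0.33, 0.33, 0.01]
0.6 [0.07, 0.07, 0.01, 0.01, 0.02, 0.02, 0.02, 0.01, 0.33, 0.33, None]
0.7 [0.01, 0.01, 0.08, 0.01, 0.01, 0.01, 0.02, 0.31, 0.33, 0.33, None]
scene
0.0 [0.01, 0.02, 0.43, 0.53, 0.53, 0.01, 0.01, 0.01, 0.01, 0.01, 0.01]
0.1 [0.01, 0.01, 0.02, 0.53, 0.53, 0.01, 0.01, 0.01, 0.35, 0.35, 0.26]
0.2 [0.01, 0.01, 0.01, 0.01, 0.01, 0.01, 0.01, 0.07, 0.41, 0.37, 0.06]
0.3 [0.01, 0.01, 0.01, 0.01, 0.01, 0.01, 0.11, 0.07, 0.37, 0.37, 0.29]
0.4 [0.07, 0.02, 0.01, 0.04, 0.01, 0.01, 0.03, 0.04, 0.29, 0.4, 0.06]
0.5 [0.07, 0.02, 0.01, 0.09, 0.04, 0.02, 0.04, 0.04, 0.33, 0.33, 0.32]
0.6 [0.07, 0.07, 0.01, 0.01, 0.03, 0.01, 0.02, 0.01, 0.33, 0.33, 0.33]
0.7 [0.01, 0.01, 0.08, 0.01, 0.01, 0.01, 0.02, 0.31, 0.33, 0.33, 0.33]
```

View pics/topc.png

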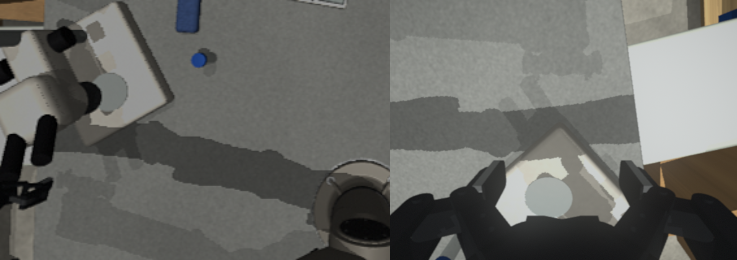

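Run:
```python
from h import *
p,R=toolR()
for n in('top','scene','wrist'):
    f=dict(np.load(n+'.npz')) if n!='wrist' else grab('wrist')
    for q in ([0,0,0],[0,.04,-.03],[0,-.04,-.03],[0,0,-.1],[0,0,-.2],[.05,0,0]):
        x=cv2.projectPoints((p+R@np.array(q,float))[None],f['rvec'],f['tvec'],f['mtx'],None)[0].ravel();print(n,q,x.round())
    if n=='wrist':
        P=cloud(f)
        print('cam',-cv2.Rodrigues(f['rvec'])[0].T@f['tvec'].ravel())
        print(P[::60,::60].round(2))
P=cloud(dict(np.load('scene.npz'))).reshape(-1,3)
m=(P[:,2]>.02)&(P[:,1]>.3)&(P[:,0]<.35)
H={}
for q in P[m]: H.setdefault((round(q[0]*20)/20,round(q[1]*20)/20),[]).append(q[2])
for k in sorted(H): print(k,len(H[k]),round(min(H[k]),2),round(max(H[k]),2))
```

```text
top [0, 0, 0] [ 31. 352.]
top [0, 0.04, -0.03] [  9. 352.]
top [0, -0.04, -0.03] [ 39. 359.]
top [0, 0, -0.1] [  4. 364.]
top [0, 0, -0.2] [-29. 379.]
top [0.05, 0, 0] [ 26. 371.]
scene [0, 0, 0] [295.  32.]
scene [0, 0.04, -0.03] [303.  21.]
scene [0, -0.04, -0.03] [287.  28.]
scene [0, 0, -0.1] [295.   6.]
scene [0, 0, -0.2] [296. -24.]
scene [0.05, 0, 0] [285.  27.]
wrist [0, 0, 0] [278. 246.]
wrist [0, 0.04, -0.03] [360. 269.]
wrist [0, -0.04, -0.03] [197. 269.]
wrist [0, 0, -0.1] [278. 385.]
wrist [0, 0, -0.2] [  277. -1577.]
wrist [0.05, 0, 0] [278. 160.]
cam [0.08790637 0.67244805 0.37345635]
[[[-0.1   0.41 -0.  ]
  [-0.09  0.48  0.  ]
  [-0.07  0.54  0.  ]
  [-0.06  0.6  -0.  ]
  [-0.04  0.66  0.  ]
  [-0.03  0.72  0.  ]
  [-0.02  0.78  0.  ]
  [-0.18  1.2  -0.75]
  [-0.14  1.38 -0.75]
  [-0.07  1.44 -0.59]]

 [[-0.05  0.39  0.  ]
  [-0.03  0.45 -0.  ]
  [-0.02  0.52  0.  ]
  [-0.    0.58 -0.  ]
  [ 0.01  0.65  0.  ]
  [ 0.03  0.71  0.  ]
  [ 0.04  0.78  0.  ]
  [-0.01  1.18 -0.75]
  [ 0.06  1.07 -0.26]
  [ 0.09  1.17 -0.25]]

 [[ 0.01  0.36  0.  ]
  [ 0.02  0.43  0.  ]
  [ 0
[... 1766 characters left out ...]
 0.02 0.09
(0.2, 0.55) 13 0.06 0.06
(0.2, 0.6) 68 0.05 0.07
(0.2, 0.65) 67 0.06 0.07
(0.2, 1.25) 66 0.02 0.11
(0.25, 0.45) 27 0.02 0.06
(0.25, 0.5) 125 0.05 0.41
(0.25, 0.55) 277 0.05 0.41
(0.25, 0.6) 157 0.06 0.38
(0.25, 0.65) 98 0.06 0.07
(0.25, 0.7) 26 0.06 0.06
(0.25, 1.25) 219 0.02 0.12
(0.3, 0.45) 88 0.02 0.06
(0.3, 0.5) 174 0.02 0.37
(0.3, 0.55) 1006 0.05 0.39
(0.3, 0.6) 243 0.06 0.37
(0.3, 0.65) 112 0.06 0.37
(0.3, 0.7) 75 0.06 0.07
(0.3, 0.75) 3 0.06 0.06
(0.3, 1.25) 248 0.02 0.14
(0.3, 1.3) 4 0.04 0.12
(0.35, 0.5) 121 0.02 0.07
(0.35, 0.55) 301 0.06 0.37
(0.35, 0.6) 313 0.06 0.37
(0.35, 0.65) 76 0.06 0.36
(0.35, 0.7) 63 0.06 0.28
(0.35, 0.75) 12 0.05 0.07
(0.35, 1.25) 144 0.02 0.14
```

```bash
cat >> h.py <<'E'
def rel(pos,yaw,p0=None,yaw0=None):
    """row (mm, rad) from present pose to tool-down pose with tool y at world angle yaw(deg)"""
    p,R=toolR()
    def mk(y): y=np.radians(y);yt=np.array([np.cos(y),np.sin(y),0]);z=np.array([0,0,-1.]);return np.stack([np.cross(yt,z),yt,z],1)
    if p0 is not None: p,R=np.array(p0),mk(yaw0)
    d=R.T@(np.array(pos)-p);w=cv2.Rodrigues(R.T@mk(yaw))[0].ravel()
    return (d*1000).round(1),w.round(3)
E
python3 - <<'E'
from h import *
P=cloud(dict(np.load('top.npz')));I=np.load('top.npz')['image']
Q=cloud(dict(np.load('scene.npz')))
for P,b in((P,(322,170,366,250)),(Q,(195,252,285,305))):
    p=P[b[1]:b[3],b[0]:b[2]].reshape(-1,3);p=p[p[:,2]>.06]
    from scipy.cluster.vq import kmeans
    c=kmeans(p[:,:2],np.array([[.62,-.2],[.54,-.22],[.47,-.24]]))[0];print(c.round(4));d=c[0]-c[2];print(np.degrees(np.arctan2(d[1],d[0])),np.hypot(*d))
s=((.154,.657,.206),76.7)
print(rel((.108,.462,.306),77,*s))
for a,rr in((66,.45),(54,.45),(42,.46)):
    print(a,rel((rr*np.cos(np.radians(a)),rr*np.sin(np.radians(a)),.306),a,*s))
s=((.46*np.cos(np.radians(42)),.46*np.sin(np.radians(42)),.306),42)
for a,rr in((34,.47),(26,.48),(18,.49),(10,.50),(2,.52),(-6,.54),(-14,.56),(-22,.575)):
    print(a,rel((rr*np.cos(np.radians(a)),rr*np.sin(np.radians(a)),.29),max(a,-8),*s))
E
```

```text
[[ 0.6088 -0.2108]
 [ 0.5401 -0.2171]
 [ 0.4576 -0.2146]]
1.4569510446154645 0.1512653205790939
[[ 0.9869 -0.7049]
 [ 0.576  -0.2191]
 [ 0.4614 -0.2378]]
-41.632086254958445 0.7031734007385833
(array([-1.000e-01, -2.004e+02, -1.000e+02]), array([ 0.   ,  0.   , -0.005]))
66 (array([ -84.8, -232.6, -100. ]), array([0.   , 0.   , 0.187]))
54 (array([-174.9, -259.7, -100. ]), array([0.   , 0.   , 0.396]))
42 (array([-263.1, -296.6, -100. ]), array([0.   , 0.   , 0.606]))
34 (array([-65.4,   5.4,  16. ]), array([0.  , 0.  , 0.14]))
26 (array([-132.3,    1.4,   16. ]), array([0.   , 0.   , 0.279]))
18 (array([-199.3,  -12.4,   16. ]), array([0.   , 0.   , 0.419]))
10 (array([-265.,  -36.,   16.]), array([0.   , 0.   , 0.559]))
2 (array([-334.2,  -61.7,   16. ]), array([0.   , 0.   , 0.698]))
-6 (array([-401.3,  -98.7,   16. ]), array([0.   , 0.   , 0.838]))
-14 (array([-464.3, -146.9,   16. ]), array([0.   , 0.   , 0.873]))
-22 (array([-516.8, -207.9,   16. ]), array([0.   , 0.   , 0.873]))
```

Request:
step_arm([
  [0, -48, -25, 0, 0, 0, 85],
  [0, -95, -50, 0, 0, 0, 85],
  [0, -142, -75, 0, 0, 0, 85],
  [0, -190, -95, 0, 0, 0, 85],
  [-38, -215, -100, 0, 0, 0, 85],
  [-80, -233, -100, 0, 0, 0, 85],
  [-125, -245, -100, 0, 0, 0, 85],
  [-170, -258, -100, 0, 0, 0, 85],
])

```text
clock: 1.0
tcp_pos: [0.262, 0.3657, 0.307]
orientation: [0.361, 3.121, 0.002]
contact_force: [0.4, 1.1, 0.7]
grip_width: 0.0849
gripper_force: 0.0
```

Run:
```python
from h import *
o=r.get_obs();print(o['clock'],o['tcp_pos'],o['joints'].round(3))
for k in((.36,.2),(.45,.05),(.50,-.1),(.50,-.22)): print(rel((*k,.25),88))
```

```text
1.0 [0.26201319 0.36572453 0.306982  ] [-1.266 -0.002  0.179  1.941 -0.     1.201  0.254]
(array([-133.2, -139.1,   56.8]), array([ 0.001,  0.   , -0.195]))
(array([-255.1, -264.6,   56.6]), array([ 0.001,  0.   , -0.195]))
(array([-338. , -399.2,   56.4]), array([ 0.001,  0.   , -0.195]))
(array([-365.4, -516. ,   56.2]), array([ 0.001,  0.   , -0.195]))
```

Request:
step_arm([
  [-33, -35, 5, 0, 0, -0.03, 85],
  [-66, -70, 10, 0, 0, -0.06, 85],
  [-100, -105, 15, 0, 0, -0.09, 85],
  [-133, -140, 20, 0, 0, -0.12, 85],
  [-168, -175, 25, 0, 0, -0.15, 85],
  [-200, -210, 30, 0, 0, -0.18, 85],
  [-230, -240, 35, 0, 0, -0.195, 85],
  [-260, -275, 40, 0, 0, -0.195, 85],
])

```text
clock: 1.8
tcp_pos: [0.4517, 0.0385, 0.2666]
orientation: [0.054, 3.14, 0.001]
contact_force: [1.5, 0.6, 0.6]
grip_width: 0.0849
gripper_force: 0.0
```

Run:
```python
from h import *
o=r.get_obs();print(o['clock'],o['tcp_pos'],o['joints'].round(3))
f=grab('wrist','w1.png');np.savez('w1.npz',**f)
for k in((.54,-.219),): print(rel((*k,.2),92))
```

```text
1.8 [0.45168869 0.03853268 0.26656916] [-0.872  0.019  0.674  2.018 -0.014  1.107  1.344]
(array([ -96.6, -245.9,   67.2]), array([-0.002,  0.003, -0.078]))
```

View pics/w1.png

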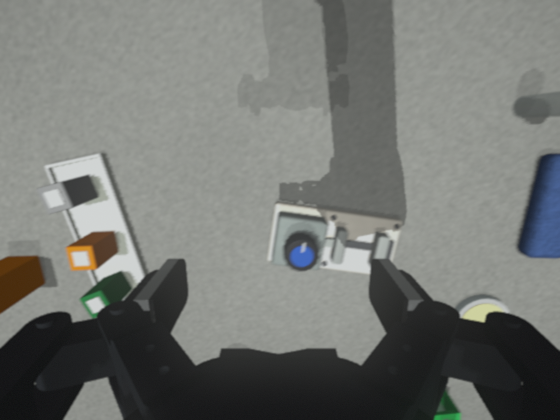

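The wrist view shows the vise with its knob at (301,250) and jaws at about (338–380,245). On the left is the tray, with grey (55,197), amber (82,258) and green (97,300); its long axis is tilted clearly from world x. I'll measure both from here.

```bash
cat >> h.py <<'E'
def meas(P,I,box,lo,hi,name,sel=None):
    a,b,c,d=box;p=P[b:d,a:c].reshape(-1,3);q=I[b:d,a:c].reshape(-1,3).astype(int)
    m=(p[:,2]>lo)&(p[:,2]<hi)
    if sel is not None: m&=sel(q)
    x=cv2.minAreaRect((p[m][:,:2]*1000).astype(np.float32));print(name,m.sum(),np.round(x[0],1),np.round(x[1],1),round(x[2],1),'z',np.median(p[m,2]).round(4))
E
python3 - <<'E'
from h import *
f=dict(np.load('w1.npz'));P=cloud(f);I=f['image']
v=(260,195,410,280)
meas(P,I,v,.013,.02,'base');meas(P,I,v,.078,.1,'knob');meas(P,I,v,.035,.041,'jaws');meas(P,I,v,.043,.05,'housing')
meas(P,I,(60,240,125,275),.06,.07,'ambertop')
meas(P,I,(35,145,150,320),.003,.02,'tray',lambda q:q.min(1)>120)
# top frame tray
f=dict(np.load('top.npz'));P=cloud(f)
meas(P,f['image'],(322,172,366,250),.004,.02,'tray',lambda q:q.min(1)>120)
meas(P,f['image'],(335,200,357,219),.06,.07,'amb')
for n,b in(('top',(322,172,366,250)),('w1',(35,145,150,320)),('scene',(195,250,290,305))):
  f=dict(np.load(n+'.npz'));P=cloud(f);p=P[b[1]:b[3],b[0]:b[2]].reshape(-1,3);p=p[(p[:,2]>.062)&(p[:,2]<.07)]
  lab,m=cv2.kmeans(p[:,:2].astype(np.float32),3,None,(3,50,1e-5),5,0)[1:];print(n,m.round(4),np.bincount(lab.ravel()))
E
```

```text
base 3347 [548.4 118.6] [184.4  90.1] 79.8 z 0.0163
knob 945 [538.7  66.6] [42.7 43.8] 24.4 z 0.0846
jaws 716 [541.5 111.8] [157.4  59.9] 78.9 z 0.0385
housing 1350 [538.8  67. ] [67.6 71.8] 79.6 z 0.0461
ambertop 723 [ 540.7 -218. ] [35.4 34.6] 89.8 z 0.0664
tray 4487 [ 539.1 -230.5] [146.8 261.6] 76.1 z 0.0066
tray 930 [ 536.7 -219.6] [239.6  80.5] 9.7 z 0.0075
amb 118 [ 540.  -217.4] [34.9 31.8] 89.5 z 0.0662
top [[ 0.4595 -0.2333]
 [ 0.5398 -0.2174]
 [ 0.609  -0.2107]] [111 115 110]
w1 [[ 0.6055 -0.2126]
 [ 0.5398 -0.2168]
 [ 0.4595 -0.2329]] [487 686 791]
scene [[ 0.6103 -0.2151]
 [ 0.4609 -0.2373]
 [ 0.5416 -0.2213]] [154 138 146]
```

Request:
step_arm([
  [-15, -45, 10, 0, 0, 0, 85],
  [-30, -90, 20, 0, 0, 0, 85],
  [-45, -135, 30, 0, 0, 0, 85],
  [-60, -180, 40, 0, 0, 0, 85],
  [-75, -225, 50, 0, 0, 0, 85],
  [-85, -246, 55, 0, 0, 0, 85],
  [-85, -246, 55, 0, 0, 0, 85],
])

```text
clock: 2.55
tcp_pos: [0.5267, -0.2129, 0.2107]
orientation: [-0.065, -3.14, 0.004]
contact_force: [-0.3, 1.0, -0.1]
grip_width: 0.0855
gripper_force: 0.0
```

Run:
```python
from h import *
o=r.get_obs();print(o['clock'],o['tcp_pos'],o['joints'].round(3))
f=grab('wrist','w2.png');np.savez('w2.npz',**f)
```

```text
2.55 [ 0.52674067 -0.21292087  0.21073119] [-0.356  0.379  0.814  1.85  -0.312  1.047  2.111]
```

View pics/w2.png

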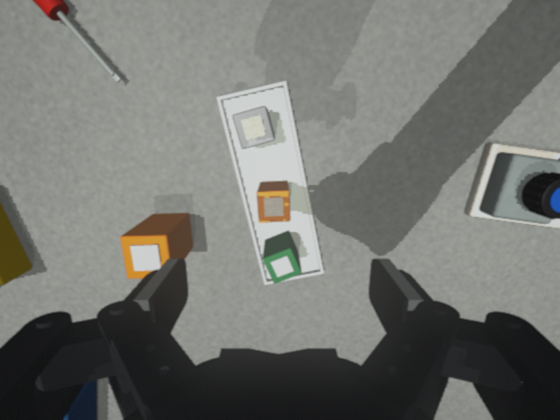

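The wrist view now has amber at (275,204), grey at (254,127) and green at (283,262); the big look-alike is at (147,257). The amber block sits nearly square to the image, turned relative to the tray.

Run:
```python
from h import *
f=dict(np.load('w2.npz'));P=cloud(f);I=f['image']
am=lambda q:(q[:,0]-q[:,2]>60)
meas(P,I,(250,180,300,230),.06,.072,'top')
b=(250,180,300,230);p=P[b[1]:b[3],b[0]:b[2]].reshape(-1,3);p=p[(p[:,2]>.06)]
print(p[:,:2].min(0),p[:,:2].max(0),np.percentile(p[:,:2],[2,98],axis=0))
print(rel((.5405,-.2185,.034),90),rel((.5405,-.2185,.09),90))
```

```text
top 1031 [ 541.1 -218.5] [34.7 34. ] 0.1 z 0.0665
[ 0.45879213 -0.23551858] [ 0.55839765 -0.2015047 ] [[ 0.52388347 -0.2346784 ]
 [ 0.55672263 -0.20229371]]
(array([-14.4,  -7.1, 176.9]), array([-0.001, -0.002, -0.039])) (array([-14.3,  -7.2, 120.9]), array([-0.001, -0.002, -0.039]))
```

Request:
step_arm([
  [-15, -6.5, 40, 0, 0, -0.039, 85],
  [-15, -6.5, 85, 0, 0, -0.039, 85],
  [-15, -6.5, 125, 0, 0, -0.039, 85],
  [-15, -6.5, 155, 0, 0, -0.039, 85],
  [-15, -6.5, 177, 0, 0, -0.039, 85],
  [-15, -6.5, 177, 0, 0, -0.039, 60],
  [-15, -6.5, 177, 0, 0, -0.039, 45],
  [-15, -6.5, 177, 0, 0, -0.039, 20],
], grip_force=30)

```text
clock: 3.4
tcp_pos: [0.5432, -0.2158, 0.0362]
orientation: [-0.006, 3.139, -0.0]
contact_force: [-0.4, -0.5, -0.5]
grip_width: 0.0434
gripper_force: 0.0
```

Request:
step_arm([
  [0, 0, 0, 0, 0, 0, 20],
  [0, 0, 0, 0, 0, 0, 20],
  [0, 0, 0, 0, 0, 0, 20],
  [0, 0, 0, 0, 0, 0, 20],
])

```text
clock: 3.8
tcp_pos: [0.5433, -0.2162, 0.0362]
orientation: [-0.005, 3.139, -0.0]
contact_force: [0.2, 0.6, 7.7]
grip_width: 0.0326
gripper_force: 30.6
```

Run:
```python
from h import *
o=r.get_obs();print(o['clock'],o['tcp_pos'],o['joints'].round(3),o['contact_force'],o['gripper_force'],o['grip_width'])
u=np.array([np.cos(np.radians(79.7)),np.sin(np.radians(79.7))])
v=np.array([548.4,118.6])+32.5*u;w=np.array([538.8,66.8])+85*u;print(v,w)
```

```text
3.8 [ 0.54333596 -0.2162483   0.03623267] [-0.188  0.628  0.624  1.94  -0.536  0.74   2.326] [0.17834446 0.64171691 7.72879403] 30.600179899993236 0.032626128861938344
[554.21107199 150.57626373] [553.99818828 150.43022822]
```

Request:
step_arm([
  [0, 0, -20, 0, 0, 0, 20],
  [0, 0, -55, 0, 0, 0, 20],
  [0, 10, -95, 0, 0, 0, 20],
  [0, 45, -115, 0, 0, 0, 20],
  [-2, 90, -115, 0, 0, 0.03, 20],
  [-4, 135, -115, 0, 0, 0.06, 20],
  [-6, 180, -115, 0, 0, 0.09, 20],
  [-8, 225, -115, 0, 0, 0.12, 20],
])

```text
clock: 4.6
tcp_pos: [0.5491, 0.0109, 0.1502]
orientation: [0.186, 3.135, 0.002]
contact_force: [0.1, 0.3, -0.4]
grip_width: 0.0329
gripper_force: 30.1
```

Request:
step_arm([
  [-5, 40, 0, 0, 0, 0.02, 20],
  [-10, 80, 0, 0, 0, 0.04, 20],
  [-15, 115, 0, 0, 0, 0.06, 20],
  [-20, 135, 0, 0, 0, 0.06, 20],
  [-20, 141, 0, 0, 0, 0.06, 20],
  [-20, 141, 0, 0, 0, 0.06, 20],
  [-20, 141, 0, 0, 0, 0.06, 20],
])

```text
clock: 5.3
tcp_pos: [0.5853, 0.144, 0.1497]
orientation: [-0.282, -3.129, 0.001]
contact_force: [-0.2, 0.0, -0.1]
grip_width: 0.0329
gripper_force: 30.1
```

Run:
```python
from h import *
o=r.get_obs();print(o['clock'],o['tcp_pos'],o['joints'].round(3),o['contact_force'],o['gripper_force'],o['grip_width'])
f=grab('wrist','w3.png');np.savez('w3.npz',**f)
print(rel((.5565,.1528,.0462),79.7))
```

```text
5.3 [0.58529158 0.14400621 0.14970166] [-0.909  0.521  0.775  1.828 -0.434  0.972  1.443] [-0.19042506  0.03847382 -0.14247212] 30.05250687827356 0.03289683958697926
(array([ 29.9,   3.6, 103.5]), array([-0.001, -0.   , -0.   ]))
```

View pics/w3.png

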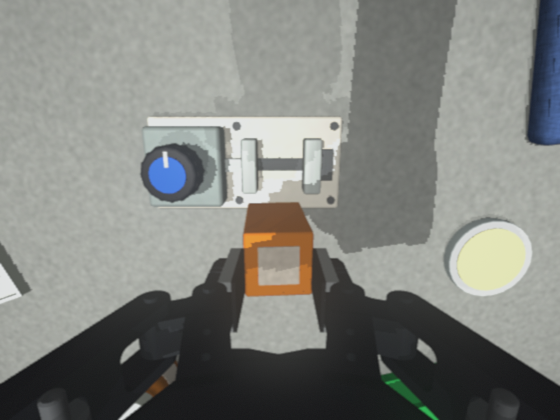

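The held block is at (278,250), square with the vise. The jaws are at (249,165) and (313,165), the knob at (168,172). I'll measure the offsets in the tool frame.

Run:
```python
from h import *
f=dict(np.load('w3.npz'));P=cloud(f);I=f['image'].astype(int)
p,R=toolR();Q=(P-p)@R*1000  # tool frame
print('tool y deg',np.degrees(np.arctan2(R[1,1],R[0,1])),R[:,2].round(4))
def m(box,lo,hi,n,sel=None):
    a,b,c,d=box;z=P[b:d,a:c,2];k=(z>lo)&(z<hi)
    if sel is not None:k&=sel(I[b:d,a:c])
    q=Q[b:d,a:c][k];x=cv2.minAreaRect(q[:,:2].astype(np.float32));print(n,k.sum(),np.round(x[0],1),np.round(x[1],1),round(x[2],1),'pct',np.percentile(q,[1,50,99],axis=0).round(1).tolist())
m((245,200,312,296),.15,.21,'block')
a=Q[205:290,248:310];print(P[250,280],P[270,280],P[285,260],P[225,278])
m((236,135,262,198),.034,.042,'mjaw');m((298,135,326,198),.034,.042,'fjaw')
m((140,110,350,212),.012,.02,'base');m((130,135,215,205),.08,.09,'knob')
m((140,120,226,208),.043,.05,'housing')
# tracking lag: use rel base
```

```text
tool y deg 79.67905951990531 [-2.e-04 -7.e-04 -1.e+00]
block 5326 [ 2.8 -0.6] [34.4 34.7] 89.3 pct [[-13.7, -16.0, -32.6], [7.8, 0.0, -30.6], [19.6, 16.0, -2.1]]
[0.57456775 0.14692193 0.18227453] [0.58558803 0.14495088 0.18066351] [0.59185029 0.13376185 0.18066433] [0.56602162 0.14749774 0.17037871]
mjaw 852 [ 31.4 -26.4] [14.2 49.2] 90.0 pct [[7.1, -33.4, 109.7], [32.1, -26.2, 111.5], [55.9, -19.4, 113.9]]
fjaw 981 [31.5 31.4] [16.2 49.1] 89.9 pct [[7.4, 23.4, 108.8], [33.0, 31.0, 110.5], [56.0, 39.2, 114.5]]
base 8514 [ 31.6 -31.2] [184.7  89. ] 90.0 pct [[-12.3, -115.4, 131.3], [45.6, -1.0, 133.4], [76.0, 59.7, 136.1]]
knob 2538 [ 31.7 -83.4] [43.2 43.7] 76.5 pct [[11.5, -103.4, 63.2], [32.2, -82.6, 65.1], [51.9, -63.0, 69.2]]
housing 3270 [ 31.5 -83.4] [67.5 71.1] 89.9 pct [[-3.6, -115.9, 102.0], [47.0, -68.6, 103.7], [66.5, -50.6, 106.5]]
```

Request:
step_arm([
  [20, 1, 0, 0, 0, 0, 20],
  [29, 1.6, 15, 0, 0, 0, 20],
  [29, 1.6, 45, 0, 0, 0, 20],
  [29, 1.6, 70, 0, 0, 0, 20],
  [29, 1.6, 85, 0, 0, 0, 20],
  [29, 1.6, 95, 0, 0, 0, 20],
  [29, 1.6, 100, 0, 0, 0, 20],
  [29, 1.6, 102, 0, 0, 0, 20],
])

```text
clock: 6.15
tcp_pos: [0.5577, 0.153, 0.0477]
orientation: [0.278, 3.129, 0.0]
contact_force: [-0.1, -0.2, -0.4]
grip_width: 0.0328
gripper_force: 30.0
```

Request:
step_arm([
  [0, 0, 0.5, 0, 0, 0, 20],
  [0, 0, 1, 0, 0, 0, 20],
])

```text
clock: 6.35
tcp_pos: [0.5579, 0.1535, 0.0471]
orientation: [0.277, 3.128, 0.001]
contact_force: [-0.1, -0.1, -0.8]
grip_width: 0.033
gripper_force: 30.0
```

Request:
step_arm([
  [0, -1.3, 0, 0, 0, 0, 20],
  [0, -2.5, 0, 0, 0, 0, 20],
  [0, -2.5, 0, 0, 0, 0, 20],
  [0, -2.5, 0, 0, 0, 0, 20],
])

```text
clock: 6.75
tcp_pos: [0.5569, 0.1509, 0.0466]
orientation: [0.278, 3.129, 0.0]
contact_force: [0.5, -0.5, -0.5]
grip_width: 0.0328
gripper_force: 30.0
```

Run:
```python
from h import *
p,R=toolR();p3=np.array([0.58529158,0.14400621,0.14970166]);print(p,(R.T@(p-p3)*1000).round(2),np.degrees(np.arctan2(R[1,1],R[0,1])),R[:,2].round(4))
f=grab('wrist','w4.png');P=cloud(f);Q=(P-p)@R*1000
def m(lo,hi,n):
    b=(150,150,400,330);q=Q[b[1]:b[3],b[0]:b[2]].reshape(-1,3);z=P[b[1]:b[3],b[0]:b[2],2].ravel();k=(z>lo)&(z<hi)&(abs(q[:,0])<30);h=np.histogram(q[k,1],np.arange(-50,50,2));print(n,[(int(e),int(c)) for e,c in zip(h[1],h[0]) if c>5])
m(.034,.041,'jaw');m(.072,.082,'top');m(.01,.02,'bed')
```

```text
[0.55688148 0.15087422 0.0466081 ] [ 29.19   1.75 103.09] 79.86201684762064 [ 1.e-04  1.e-04 -1.e+00]
jaw [(-36, 103), (-34, 206), (-32, 194), (-30, 176), (-28, 172), (-26, 168), (-24, 181), (-22, 76), (-18, 9), (-16, 10), (-14, 11), (-12, 11), (-10, 10), (-8, 10), (-6, 11), (-4, 9), (-2, 14), (0, 9), (2, 10), (4, 9), (6, 9), (8, 7), (10, 9), (12, 8), (20, 64), (22, 180), (24, 174), (26, 171), (28, 172), (30, 198), (32, 199), (34, 206), (36, 115)]
top [(-28, 12), (-26, 10), (-24, 7), (-22, 21), (-20, 20), (-18, 99), (-16, 270), (-14, 278), (-12, 279), (-10, 279), (-8, 265), (-6, 266), (-4, 266), (-2, 327), (0, 261), (2, 262), (4, 264), (6, 263), (8, 270), (10, 273), (12, 272), (14, 263), (16, 165), (18, 19), (20, 20), (22, 12), (24, 7), (26, 9)]
bed [(-50, 186), (-48, 184), (-46, 170), (-44, 160), (-42, 155), (-40, 77), (-38, 27), (-36, 18), (-34, 15), (-32, 15), (-30, 15), (-28, 14), (-26, 15), (-24, 17), (-22, 65), (-20, 54), (-18, 50), (-16, 51), (-14, 50), (-12, 50), (-10, 53), (-8, 49), (-6, 53), (-4, 57), (-2, 61), (0, 51), (2, 51), (4, 49), (6, 50), (8, 52), (10, 51), (12, 50), (14, 62), (16, 74), (18, 96), (20, 110), (22, 19), (24, 16), (26, 18), (28, 17), (30, 18), (32, 15), (34, 18), (36, 18), (38, 27), (40, 37), (42, 87), (44, 90), (46, 109)]
```

View pics/w4.png

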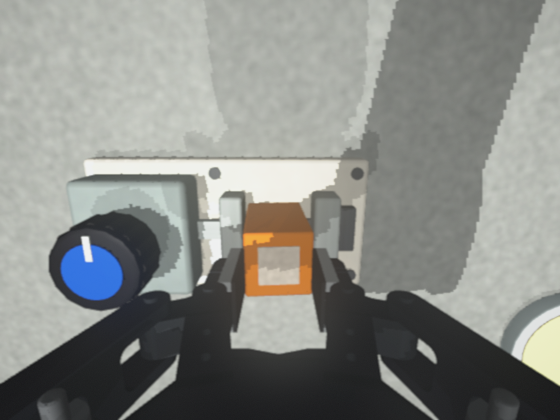

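The block at (278,248) hangs centred between the jaws (about ±21 mm). Lowering it to touch.

Request:
step_arm([
  [0, 0, 0.4, 0, 0, 0, 20],
  [0, 0, 0.8, 0, 0, 0, 20],
  [0, 0, 0.8, 0, 0, 0, 20],
])

```text
clock: 7.1
tcp_pos: [0.5572, 0.1508, 0.0463]
orientation: [0.278, 3.129, 0.001]
contact_force: [-1.0, -0.8, 5.6]
grip_width: 0.0328
gripper_force: 30.8
```

Request:
step_arm([
  [0, 0, 0.4, 0, 0, 0, 20],
  [0, 0, 0.8, 0, 0, 0, 20],
  [0, 0, 0.8, 0, 0, 0, 20],
])

```text
clock: 7.4
tcp_pos: [0.5575, 0.1507, 0.0462]
orientation: [0.278, 3.128, 0.002]
contact_force: [-3.0, -1.0, 11.6]
grip_width: 0.0328
gripper_force: 31.5
```

Request:
step_arm([
  [0, 0, -0.8, 0, 0, 0, 20],
  [0, 0, -0.8, 0, 0, 0, 34],
  [0, 0, -0.8, 0, 0, 0, 40],
  [0, 0, -0.8, 0, 0, 0, 46],
  [0, 0, -0.8, 0, 0, 0, 46],
  [0, 0, -10, 0, 0, 0, 46],
  [0, 0, -35, 0, 0, 0, 46],
  [0, 0, -70, 0, 0, 0, 46],
])

```text
clock: 8.2
tcp_pos: [0.5557, 0.1505, 0.1149]
orientation: [-0.277, -3.127, 0.003]
contact_force: [-0.1, 1.3, -0.3]
grip_width: 0.0462
gripper_force: 0.0
```

Request:
step_arm([
  [0, 0, -30, 0, 0, 0, 85],
  [40, 0, -30, 0, 0, 0, 85],
  [40, 0, -30, 0, 0, 0, 85],
])

```text
clock: 8.5
tcp_pos: [0.5136, 0.1588, 0.1452]
orientation: [-0.275, -3.126, -0.003]
contact_force: [-0.2, -0.2, -0.3]
grip_width: 0.085
gripper_force: 0.0
```

```bash
cat > m2.py <<'E'
from h import *
f=grab('wrist','w5.png');P=cloud(f);p,R=toolR();Q=(P-p)@R*1000;o=r.get_obs()
print(o['clock'],p,o['joints'].round(3),np.degrees(np.arctan2(R[1,1],R[0,1])))
z=P[...,2];v,u=np.mgrid[:420,:560];q_all=(u>60)&(u<480)&(abs(Q[...,0]-5)<75)&(abs(Q[...,1]+30)<130)
# knob/block: isolate by tool-frame y
def m(n,lo,hi,ylo,yhi):
    k=q_all&(z>lo)&(z<hi)&(Q[...,1]>ylo)&(Q[...,1]<yhi);q=Q[k];x=cv2.minAreaRect(q[:,:2].astype(np.float32));print(n,k.sum(),np.round(x[0],1),np.round(x[1],1),round(x[2],1),np.median(P[k],0).round(4))
m('block',.07,.08,-30,30);m('knob',.08,.09,-130,-50);m('base',.012,.02,-130,80);m('housing',.043,.049,-130,-30)
E
python3 m2.py
```

```text
8.55 [0.51544424 0.15874383 0.14529223] [-1.044  0.421  0.811  1.98  -0.39   0.902  1.367] 79.96097015057622
block 1585 [-39.8  -3.4] [33.4 34.8] 89.5 [0.5524 0.1489 0.0764]
knob 1273 [-34.7 -85. ] [35.1 44.9] 17.8 [0.5308 0.072  0.0843]
base 4813 [-32.4 -33.4] [ 75.1 184.1] 0.1 [0.5246 0.149  0.0163]
housing 2644 [-36.7 -86. ] [66.4 67.7] 0.2 [0.5206 0.083  0.0462]
```

View pics/w5.png

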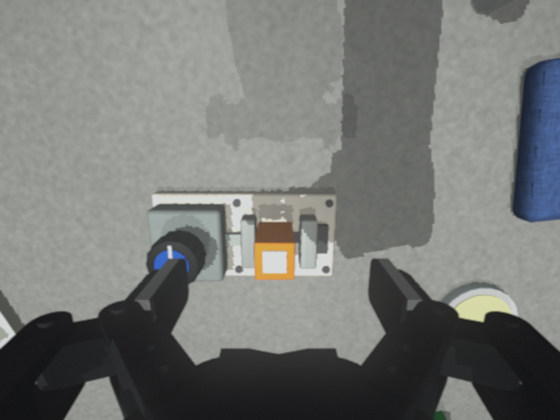

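Run:
```python
from h import *
print(rel((.539,.0675,.053),79.8),r.get_obs()['moment'])
```

```text
(array([-39.3, -85.9,  92.1]), array([ 0.001, -0.002,  0.003])) [ 0.00121138 -0.02653115 -0.0191987 ]
```

Request:
step_arm([
  [-18, -40, 0, 0, 0, 0, 75],
  [-37, -80, 0, 0, 0, 0, 70],
  [-39, -86, 5, 0, 0, 0, 70],
  [-39, -86, 10, 0, 0, 0, 70],
  [-39, -86, 10, 0, 0, 0, 70],
  [-39, -86, 10, 0, 0, 0, 70],
], grip_force=70)

```text
clock: 9.15
tcp_pos: [0.5405, 0.068, 0.1345]
orientation: [-0.274, -3.129, -0.0]
contact_force: [0.5, 0.8, -0.1]
grip_width: 0.07
gripper_force: 0.0
```

Run:
```python
from h import *
print(rel((.539,.0675,.053),79.8),r.get_obs()['moment'])
f=grab('wrist');P=cloud(f);p,R=toolR();Q=(P-p)@R*1000
k=(P[...,2]>.082)&(P[...,2]<.088)&(np.hypot(Q[...,0],Q[...,1])<32);q=Q[k][:,:2].astype(np.float32);print(k.sum(),cv2.minEnclosingCircle(q),cv2.minAreaRect(q))
k=(P[...,2]>.043)&(P[...,2]<.049)&(np.hypot(Q[...,0],Q[...,1])<60);print(cv2.minAreaRect(Q[k][:,:2].astype(np.float32)))
```

```text
(array([ 1.3, -0.8, 81.5]), array([ 0.   , -0.001,  0.003])) [ 0.02763943 -0.02197213  0.01130574]
2462 ((1.0323892831802368, -1.4742149114608765), 21.74903678894043) ((1.1217880249023438, -1.4117431640625), (42.25996398925781, 42.7159423828125), 37.520118713378906)
((1.283203125, -1.4580039978027344), (67.68571472167969, 70.77041625976562), 89.96180725097656)
```

Knob offset is (1.2, −1.3) mm and 81.5 mm down.

Request:
step_arm([
  [1.2, -1.2, 20, 0, 0, 0, 70],
  [1.2, -1.2, 50, 0, 0, 0, 70],
  [1.2, -1.2, 70, 0, 0, 0, 70],
  [1.2, -1.2, 80, 0, 0, 0, 70],
  [1.2, -1.2, 81, 0, 0, 0, 70],
  [1.2, -1.2, 81, 0, 0, 0, 50],
  [1.2, -1.2, 81, 0, 0, 0, 30],
  [1.2, -1.2, 81, 0, 0, 0, 30],
])

```text
clock: 10.0
tcp_pos: [0.5404, 0.0663, 0.0557]
orientation: [0.277, 3.128, 0.004]
contact_force: [-2.2, 1.3, 10.1]
grip_width: 0.0392
gripper_force: 69.1
```

Request:
step_arm([
  [0, 0, 0, 0, 0, 0, 30],
  [0, 0, 0, 0, 0, 0, 30],
  [0, 0, 0, 0, 0, 0, 30],
  [0, 0, 0, 0, 0, 0, 30],
  [0, 0, 0, 0, 0, 0, 30],
])

```text
clock: 10.5
tcp_pos: [0.5404, 0.0663, 0.0558]
orientation: [0.277, 3.127, 0.004]
contact_force: [-2.8, 2.2, 9.2]
grip_width: 0.0385
gripper_force: 69.1
```

```bash
cat > s.py <<'E'
from h import *
o=r.get_obs();p,R=toolR();print(o['clock'],p.round(4),'yaw',np.arctan2(R[1,1],R[0,1]).round(4),'F',o['contact_force'].round(2),'M',o['moment'].round(3),'g',o['gripper_force'],o['grip_width'].round(4),'tau7',o['tau'][6].round(3),o['joints'].round(2))
E
python3 s.py
```

```text
Traceback (most recent call last):
  File "s.py", line 2, in <module>
    o=r.get_obs();p,R=toolR();print(o['clock'],p.round(4),'yaw',np.arctan2(R[1,1],R[0,1]).round(4),'F',o['contact_force'].round(2),'M',o['moment'].round(3),'g',o['gripper_force'],o['grip_width'].round(4),'tau7',o['tau'][6].round(3),o['joints'].round(2))
                                                                                                                                                                                   ^^^^^^^^^^^^^^^^^^^^^
AttributeError: 'float' object has no attribute 'round'
```

Request:
step_arm([
  [0, 0, 0, 0, 0, 0.06, 30],
  [0, 0, 0, 0, 0, 0.12, 30],
  [0, 0, 0, 0, 0, 0.18, 30],
])

```text
clock: 10.8
tcp_pos: [0.5404, 0.0662, 0.0558]
orientation: [0.558, 3.09, 0.003]
contact_force: [-4.3, -0.1, 9.0]
grip_width: 0.0387
gripper_force: 69.3
```

```bash
sed -i "s/o\['grip_width'\].round(4)/o['grip_width']/" s.py; python3 s.py
```

```text
10.8 [0.5404 0.0662 0.0558] yaw 1.2137 F [-4.28 -0.08  9.04] M [-0.143  0.681  0.657] g 69.31206464767456 0.03865866316076228 tau7 -0.137 [-0.8   0.57  0.74  2.03 -0.57  0.75  1.51]
```

Request:
step_arm([
  [0, 0, 0, 0, 0, 0.08, 30],
  [0, 0, 0, 0, 0, 0.16, 30],
  [0, 0, 0, 0, 0, 0.24, 30],
  [0, 0, 0, 0, 0, 0.3, 30],
])

```text
clock: 11.2
tcp_pos: [0.5402, 0.066, 0.0557]
orientation: [1.016, 2.972, 0.004]
contact_force: [-3.2, 0.7, 9.4]
grip_width: 0.0387
gripper_force: 69.8
```

```bash
python3 s.py
```

```text
11.2 [0.5402 0.066  0.0557] yaw 0.9116 F [-3.18  0.7   9.38] M [0.153 0.808 0.14 ] g 69.8315441608429 0.038654225239584096 tau7 0.361 [-0.85  0.61  0.82  2.03 -0.64  0.77  1.28]
```

Request:
step_arm([
  [0, 0, 0, 0, 0, 0.1, 30],
  [0, 0, 0, 0, 0, 0.2, 30],
  [0, 0, 0, 0, 0, 0.3, 30],
  [0, 0, 0, 0, 0, 0.4, 30],
  [0, 0, 0, 0, 0, 0.5, 30],
  [0, 0, 0, 0, 0, 0.6, 30],
  [0, 0, 0, 0, 0, 0.7, 30],
])

```text
clock: 11.9
tcp_pos: [0.5399, 0.0658, 0.0558]
orientation: [-1.976, -2.442, -0.004]
contact_force: [-4.4, -0.5, 11.1]
grip_width: 0.0387
gripper_force: 70.0
```

```bash
python3 s.py
```

```text
11.9 [0.5399 0.0658 0.0558] yaw 0.2104 F [-4.37 -0.53 11.13] M [0.027 1.027 0.142] g 70.00500082969666 0.038666762387588295 tau7 0.922 [-0.95  0.7   1.    2.04 -0.8   0.85  0.73]
```

Request:
step_arm([
  [0, 0, 0, 0, 0, 0.08, 30],
  [0, 0, 0, 0, 0, 0.15, 30],
  [0, 0, 0, 0, 0, 0.15, 30],
])

```text
clock: 12.2
tcp_pos: [0.5398, 0.0658, 0.0557]
orientation: [-2.151, -2.289, -0.003]
contact_force: [-4.2, 0.5, 13.1]
grip_width: 0.0385
gripper_force: 70.4
```

```bash
python3 s.py
```

```text
12.2 [0.5398 0.0658 0.0557] yaw 0.0621 F [-4.21  0.5  13.12] M [ 0.152  0.986 -0.039] g 70.41874408721924 0.03848438623333843 tau7 -0.386 [-0.97  0.72  1.03  2.04 -0.84  0.87  0.61]
```

Request:
step_arm([
  [0, 0, 0, 0, 0, 0.08, 30],
  [0, 0, 0, 0, 0, 0.15, 30],
  [0, 0, 0, 0, 0, 0.15, 30],
])

```text
clock: 12.5
tcp_pos: [0.5397, 0.0658, 0.0557]
orientation: [-2.316, -2.121, -0.003]
contact_force: [-5.7, 0.3, 13.2]
grip_width: 0.0387
gripper_force: 70.5
```

```bash
python3 s.py
```

```text
12.5 [0.5397 0.0658 0.0557] yaw -0.0879 F [-5.71  0.34 13.18] M [ 0.159  1.143 -0.134] g 70.46018242835999 0.038682422984298186 tau7 -0.389 [-0.99  0.75  1.07  2.04 -0.87  0.9   0.49]
```

Request:
step_arm([
  [0, 0, 0, 0, 0, 0.06, 30],
  [0, 0, 0, 0, 0, 0.12, 30],
])

```text
clock: 12.7
tcp_pos: [0.5397, 0.0658, 0.0557]
orientation: [-2.439, -1.978, -0.003]
contact_force: [-5.2, 0.9, 12.4]
grip_width: 0.0386
gripper_force: 70.2
```

```bash
python3 s.py
```

```text
12.7 [0.5397 0.0658 0.0557] yaw -0.2079 F [-5.2   0.88 12.43] M [0.105 1.089 0.127] g 70.17078638076782 0.038602581309874755 tau7 0.556 [-1.    0.77  1.09  2.04 -0.89  0.91  0.39]
```

Request:
step_arm([
  [0, 0, 0, 0, 0, 0.06, 30],
  [0, 0, 0, 0, 0, 0.12, 30],
])

```text
clock: 12.9
tcp_pos: [0.5396, 0.0658, 0.0557]
orientation: [-2.553, -1.828, -0.003]
contact_force: [-5.6, 0.7, 12.7]
grip_width: 0.0385
gripper_force: 70.3
```

```bash
python3 s.py
```

```text
12.9 [0.5396 0.0658 0.0557] yaw -0.3279 F [-5.58  0.71 12.69] M [0.074 1.156 0.156] g 70.26190280914307 0.03848472535518461 tau7 0.532 [-1.01  0.79  1.12  2.04 -0.92  0.93  0.29]
```

Turned 1.72 rad and still about free (0.13–0.16).

Request:
step_arm([
  [0, 0, 0, 0, 0, 0.05, 30],
  [0, 0, 0, 0, 0, 0.1, 30],
])

```text
clock: 13.1
tcp_pos: [0.5396, 0.0658, 0.0557]
orientation: [-2.641, -1.699, -0.002]
contact_force: [-5.7, 1.1, 13.4]
grip_width: 0.0385
gripper_force: 70.3
```

```bash
python3 s.py
```

```text
13.1 [0.5396 0.0658 0.0557] yaw -0.4274 F [-5.7   1.06 13.37] M [0.171 1.146 0.143] g 70.30886650085449 0.03851031189770593 tau7 0.412 [-1.02  0.8   1.14  2.04 -0.94  0.95  0.21]
```

Request:
step_arm([
  [0, 0, 0, 0, 0, 0.05, 30],
  [0, 0, 0, 0, 0, 0.1, 30],
])

```text
clock: 13.3
tcp_pos: [0.5395, 0.0658, 0.0557]
orientation: [-2.722, -1.565, -0.002]
contact_force: [-4.6, 1.1, 13.0]
grip_width: 0.0386
gripper_force: 70.3
```

```bash
python3 s.py
```

```text
13.3 [0.5395 0.0658 0.0557] yaw -0.5273 F [-4.6   1.08 12.97] M [0.084 1.143 0.213] g 70.31679153442383 0.03863315718131626 tau7 0.36 [-1.03  0.82  1.16  2.04 -0.96  0.96  0.13]
```

Request:
step_arm([
  [0, 0, 0, 0, 0, 0.05, 30],
  [0, 0, 0, 0, 0, 0.1, 30],
])

```text
clock: 13.5
tcp_pos: [0.5394, 0.0659, 0.0557]
orientation: [-2.797, -1.427, -0.002]
contact_force: [-5.4, 1.0, 12.4]
grip_width: 0.0388
gripper_force: 70.3
```

```bash
python3 s.py
```

```text
13.5 [0.5394 0.0659 0.0557] yaw -0.627 F [-5.36  0.98 12.42] M [0.138 1.19  0.26 ] g 70.33058166503906 0.03879077312503888 tau7 0.306 [-1.04  0.84  1.18  2.04 -0.98  0.98  0.04]
```

Request:
step_arm([
  [0, 0, 0, 0, 0, 0.05, 30],
  [0, 0, 0, 0, 0, 0.1, 30],
])

```text
clock: 13.7
tcp_pos: [0.5394, 0.0659, 0.0557]
orientation: [-2.864, -1.286, -0.002]
contact_force: [-6.6, 1.0, 13.0]
grip_width: 0.0387
gripper_force: 70.3
```

```bash
python3 s.py
```

```text
13.7 [0.5394 0.0659 0.0557] yaw -0.7269 F [-6.58  1.04 12.95] M [0.163 1.257 0.306] g 70.34082770347595 0.03869460400616194 tau7 0.251 [-1.04  0.86  1.2   2.04 -1.    1.   -0.04]
```

Request:
step_arm([
  [0, 0, 0, 0, 0, 0.1, 30],
  [0, 0, 0, 0, 0, 0, 30],
  [0, 0, 0, 0, 0, 0, 30],
  [0, 0, 0, 0, 0, 0, 30],
  [0, 0, 0, 0, 0, 0, 30],
])

```text
clock: 14.2
tcp_pos: [0.5394, 0.0659, 0.0557]
orientation: [-2.863, -1.289, -0.002]
contact_force: [-5.5, 1.2, 13.5]
grip_width: 0.0388
gripper_force: 70.4
```

```bash
python3 s.py
```

```text
14.2 [0.5394 0.0659 0.0557] yaw -0.7248 F [-5.51  1.22 13.47] M [0.156 1.306 0.286] g 70.3533947467804 0.03875568636124727 tau7 -0.293 [-1.04  0.86  1.2   2.04 -1.    1.   -0.04]
```

A slip in my first row briefly turned the knob 0.1 rad further, to roughly 43 N, which is still under the limit, and then brought it back. Releasing now.

Request:
step_arm([
  [0, 0, 0, 0, 0, 0, 45],
  [0, 0, 0, 0, 0, 0, 60],
  [0, 0, 0, 0, 0, 0, 65],
  [0, 0, 0, 0, 0, 0, 65],
  [0, 0, -15, 0, 0, 0, 65],
  [0, 0, -50, 0, 0, 0, 65],
  [0, 0, -90, 0, 0, 0, 65],
  [0, 0, -90, 0, 0, 0, 65],
])

```text
clock: 15.0
tcp_pos: [0.5423, 0.0645, 0.1492]
orientation: [2.863, 1.286, 0.011]
contact_force: [0.7, -0.1, -0.3]
grip_width: 0.0652
gripper_force: 0.0
```

Request:
step_arm([
  [30, -30, -20, 0, 0, 0, 65],
  [60, -60, -30, 0, 0, 0, 65],
  [60, -60, -30, 0, 0, 0, 65],
  [60, -60, -30, 0, 0, 0, 65],
])

```text
clock: 15.4
tcp_pos: [0.5342, 0.1511, 0.1743]
orientation: [2.863, 1.291, 0.0]
contact_force: [-0.1, -0.2, -0.1]
grip_width: 0.0648
gripper_force: 0.0
```

Run:
```python
from h import *
o=r.get_obs();print(o['clock'],o['tcp_pos'],o['contact_force'].round(2),o['gripper_force'])
f=grab('wrist','w6.png');g=grab('top','t6.png')
P=cloud(f);z=P[...,2];b=(abs(P[...,0]-.555)<.03)&(abs(P[...,1]-.153)<.03)&(z>.06)
print(b.sum(),cv2.minAreaRect((P[b][:,:2]*1000).astype(np.float32)) if b.sum()>5 else '',np.median(z[b]))
P=cloud(g);z=P[...,2];b=(abs(P[...,0]-.555)<.03)&(abs(P[...,1]-.153)<.035)&(z>.06)&(z<.09);print(b.sum(),cv2.minAreaRect((P[b][:,:2]*1000).astype(np.float32)) if b.sum()>5 else '',np.median(z[b]))
cv2.imwrite('pics/fin.png',np.hstack([cv2.resize(cv2.imread('pics/w6.png'),(400,300)),cv2.resize(cv2.imread('pics/t6.png'),(400,300))]))
```

```text
15.4 [0.53421935 0.1510857  0.1743316 ] [-0.13 -0.19 -0.15] 0.0
27203 ((554.5934448242188, 152.7828826904297), (46.77472686767578, 71.41449737548828), 12.825228691101074) 0.283456697230842
35 ((553.2218627929688, 144.205078125), (8.547599792480469, 32.25908279418945), 78.64485931396484) 0.07544363898089905
```

View pics/fin.png

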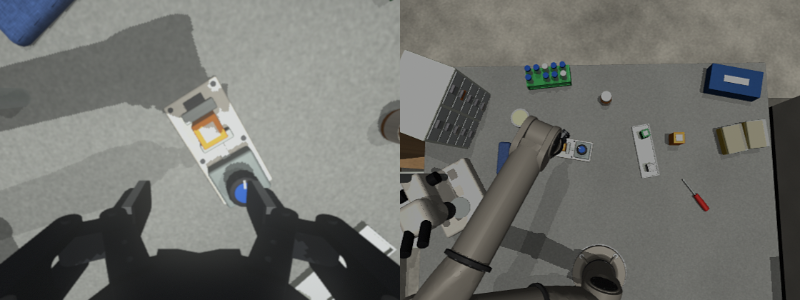

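The wrist view shows the block at (210,132) held between both jaws with nothing touching it. The other things are still in place. One last pose check, then I hand in.

Run:
```python
from h import *
f=grab('wrist');P=cloud(f);z=P[...,2];b=(abs(P[...,0]-.555)<.035)&(abs(P[...,1]-.153)<.035)&(z>.07)&(z<.085)
q=P[b];x=cv2.minAreaRect((q[:,:2]*1000).astype(np.float32));print(x,np.median(q,0))
A=np.c_[q[:,:2],np.ones(len(q))];c=np.linalg.lstsq(A,q[:,2],rcond=None)[0];print('tilt',np.hypot(*c[:2]))
k=(z>.012)&(z<.02)&(abs(P[...,0]-.55)<.12)&(abs(P[...,1]-.12)<.14);y=cv2.minAreaRect((P[k][:,:2]*1000).astype(np.float32));print(y)
u=np.array([.179,.984]);d=np.array(x[0])-(np.array(y[0])+32.5*u);print('vise xy',d@[.984,-.179],d@u)
```

```text
((555.8142700195312, 155.11264038085938), (34.24004364013672, 34.029212951660156), 79.82295227050781) [0.55631397 0.15614079 0.07649275]
tilt 0.013727867145708565
((549.1140747070312, 118.019287109375), (184.15399169921875, 90.26354217529297), 79.75251770019531)
vise xy -0.046718048095700494 5.1895420800781356
```

```bash
python3 -c "
from bench import r
print(r.hand_in())"
```

```text
the job is handed in; nothing more can be done
None
```

The job is handed in (the verdict was not shown): the amber block stands upright in the vise about 5 mm from the middle, nipped up to about 33 N by the torque reading (a slip of mine took it briefly to roughly 43 N), with the knob released and nothing else on the bench seen to have moved.

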